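Load the check balls into a valve housing and shut its cover

TASK

Put the three steel check balls from the black rest into the blue valve housing, one in each bore: the large ball in the large bore, a small ball in each of the two small bores. Then shut the housing's hinged cover fully over them, and leave the tin, the wrench and the plug where they are.

Things in the scene. Friction and masses are not known exactly. Their poses are not given: they have to be found in the camera images.
- housing: blue cast block fixed to the bench, 160 (x) by 120 (y) by 50 mm (z), bores in a row along x in the middle of its flat top, a 14 mm port boss on each x end. Origin: centre of its underside; its x points roughly at the robot. The cover is hinged along its +y edge (robot's right) and leans over the bores: they are reached from the open -y side, tool body leaning about 40 degrees towards -y
- bore_small_a (a point): centre of the mouth of a round blind bore, 29 mm diameter, 38 mm deep, in the housing's flat top (50 mm above the bench); at x = -50 mm, y = 0 of the housing
- bore_small_b (a point): centre of the mouth of a round blind bore, 29 mm diameter, 38 mm deep, in the housing's flat top (50 mm above the bench); at x = -6 mm, y = 0 of the housing
- bore_large (a point): centre of the mouth of a round blind bore, 40 mm diameter, 38 mm deep, in the housing's flat top (50 mm above the bench); at x = 45 mm, y = 0 of the housing
- cover (a joint): hinge of the cover, rad: 0 = shut flat on the housing, 1.1 = fully open (a stop lets it go no farther, so it always overhangs the bores). Stiff: stays where left, 2 to 4 N at the free edge moves it. Hinge axis along the housing's x at y = +62, z = +53 mm of the housing. The cover is a blue plate 160 by 130 by 5 mm
- cover_edge (a point): middle of the cover's free edge, in the plate's mid-thickness, 130 mm from the hinge axis; when shut it lies at y = -68, z = +53 mm of the housing, 8 mm out over its -y side
- rest: black plate fixed to the bench, 64 (x) by 170 (y) by 14 mm (z), with three equal 13 mm square holes along y at y = -55, 0, +55 mm, a ball in each. Origin: centre of its underside, on the bench
- ball_small_a: loose bright steel ball, 24 mm diameter; origin at its centre. At the start it rests in one of the three holes of the black rest, its centre 24 mm above the bench. It looks no different from the others but for its size
- ball_small_b: loose bright steel ball, 24 mm diameter; origin at its centre. At the start it rests in one of the three holes of the black rest, its centre 24 mm above the bench. It looks no different from the others but for its size
- ball_large: loose bright steel ball, 34 mm diameter; origin at its centre. At the start it rests in one of the three holes of the black rest, its centre 30 mm above the bench. It looks no different from the others but for its size
- tin: bystander: closed round tin with a white lid, 62 mm diameter, 45 mm tall; origin under its centre
- wrench: bystander: flat steel wrench, 178 mm long, 6 mm thick, lying along its x; origin under its middle
- plug: bystander: round pipe plug standing on its flange, 48 mm diameter, 34 mm tall; origin under its centre

How it is judged:
By the outcome, as a careful person would: the job done as asked, in the order asked, and still so for the second after the job is handed in, with the robot touching nothing.
It also fails if it takes over 72 s, if anything falls off the work surface, if the arm or the gripper's body presses on something with over 40 N, if the wrist force passes 120 N, or if a joint passes its speed limit or range.

ROBOT

A 6-joint arm with a two-finger parallel gripper is mounted at the origin on the work surface. World frame = base frame: x ahead of the robot, y to its left, z up, the work surface at z = 0. Lengths are in m, angles in rad, forces in N, time in s.
With the tool pointing down it reaches from about 0.4 to 0.825 m from the base axis. Payload 7 kg.
Tool frame: the origin (TCP) lies between the finger pads; the fingertips stand 17 mm ahead of it and the grasp point (between the pads) lies 2 mm behind it; z points along the fingers, y is the line along which they close (so a half turn about z gives the same grasp; the last joint's range is limited). The gripper opens to 88 mm and grips with 3 to 60 N. Pads are 19 mm wide; open, the fingers measure 130 mm over their backs; the gripper's body (78 mm by 193 mm) begins 47 mm behind the grasp point.
Start: joints at [-0.946, 0.359, 0.012, 0, -1.224, -0.288], TCP at [0.223, -0.637, 0.244] pointing down, gripper open.
Joint ranges: [-3.07, 3.07], [-1.43, 2.12], [-1.02, 1.25], [-3.03, 1.67], [-3.05, -0], [-3.03, 3.03]. Speed limits (rad/s): [2.39, 2.39, 3.01, 3.14, 3.14, 3.14].

INTERFACE

Orientations are given as a 3x3 rotation matrix whose columns are the frame's x, y, z axes.
In Python, from station import monitor, eyes, arm gives the robot as it stands.
- The arm moves only by the shell command python3 -m handwheel 'ROWS' [FORCE]. ROWS is a JSON object of lists of equal length, an entry for each row: "slide": the shift along the tool's x, y, z scaled (see below), a list of three; "yaw": the turn about the tool's z scaled (see below); "fingers": the closure, from -1 (fully open) to 1 (shut). In form: {"slide": [[tx, ty, tz], ...], "yaw": [yaw, ...], "fingers": [fingers, ...]}. A call has 1 to 12 rows; each row is the pose to reach, as a shift and turn from the pose commanded when the call began, along the tool's axes at that moment, turning the shorter way round; what a row does not reach only later rows make up. The controller multiplies each number of a shift by 0.15 m and each number of a turn by 360 degrees. A row lasts 1/8 s, in which the tool goes at most 62.5 mm and 10.7 degrees, less where a joint would pass 70% of its speed; a pose out of reach is approached as far as the arm can. A call with a number of a shift or a turn outside -1 to 1 is refused whole. A call with a gripper value outside its range is refused whole. The fingers move at their own pace and stop on an object; FORCE is the grip in N (left out, the last holds). Time passes only in rows, so rows that repeat a pose let the fingers close. It gives the time, the measured TCP pose, the force, the opening and the grip force at its end, in the units of the state.
- monitor.state(): the state, without advancing time (a new reading comes with each control period).
- eyes.grab_frame(name): name is "scene" or "top" or "wrist"; returns a dict with "img" (400x640x3 uint8, red, green, blue), "fx", "fy", "cx", "cy" (pixels), "extrinsics" (4x4, takes a point from world to camera coordinates). Camera axes: x right, y down, z forward; pixel columns grow to the right and rows downward; lengths in m; the calibration is good to about 2 mm. A picture is of the moment at which its call begins. There is no depth.
- arm.job_done(): hands the job in; it is judged then, once.
Trained networks look in a picture, given as the dict that the camera call returned (one of the last four; its "shot" number tells which), for a name from the list of things; names that differ only in an ending like _2 or _b are one class to them, and where a whole thing is asked for, a point or a joint stands for the part that bears it (a point fixed in the world has none). Each returns a list of dicts, best first, with "confidence" (0 to 1); they miss things now and then, are a little off and sometimes report something else, mostly with a low value. They report only what shows in the picture. A call takes as long as a camera call.
- eyes.trace(picture, thing): "mask" (400x640 bool, what is visible of it) and "rect" ([left, top, right, bottom] in pixels, round what is visible of it).
The state is a dict: "time": time; "joints": joint angles; "qvel": joint speeds; "joint_efforts": joint torques, N m; "tcp_pos": TCP position; "tool_rot": TCP orientation; "force": force on the tool from outside, world axes, zero at the start; "moment": the same for the moment, N m; "opening": finger opening in m; "grip_force": force on a finger pad.
Only numpy, scipy, OpenCV 4.12 (cv2) and the standard library are available. Lean on these libraries where they do the work, as an engineer would, in place of code of your own. Each camera call takes 0.05 s, during which the arm holds its last target. There are 200 camera calls.

## Working session

There is one attempt and no reset: what is moved stays moved. The work goes in short steps, Python scripts to look and compute and a shell command to move; the robot and the scene stay as the last step left them, time stands still between calls to the robot, and variables do not carry over. Pictures are saved under pics/ and viewed, at most 13 in all, crops included, and the job is handed in when it is done.

```bash
ls; mkdir -p pics
python3 - <<'E'
from station import monitor, eyes, arm
import cv2,numpy as np
s=monitor.state()
for k in s: print(k,np.round(s[k],3).tolist())
ims=[]
for n in ["scene","top"]:
    f=eyes.grab_frame(n); 
    print(n,f['fx'],f['cx'],f['cy'],np.round(f['extrinsics'],3).tolist())
    cv2.imwrite(f'pics/{n}0.png',f['img'][:,:,::-1])
    for t in ["housing","cover","rest","ball_small_a","ball_large","tin","wrench","plug"]:
        for d in eyes.trace(f,t): print(n,t,round(d['confidence'],2),d['rect'],int(d['mask'].sum()))
E
```

```text
pics
time 0.0
joints [-0.946, 0.359, 0.011, -0.0, -1.224, -0.288]
qvel [-0.0, -0.001, 0.0, 0.0, -0.0, 0.002]
joint_efforts [0.001, -58.272, 29.305, 6.997, 0.007, -0.0]
tcp_pos [0.223, -0.637, 0.243]
tool_rot [[-0.944, -0.33, -0.001], [-0.33, 0.944, 0.002], [0.0, 0.002, -1.0]]
force [0.456, 0.287, -0.176]
moment [0.012, -0.018, 0.069]
grip_force 0.0
opening 0.088
scene 444.37234534272227 320.02729246068407 203.86536625690212 [[0.543, 0.839, 0.022, -0.432], [0.482, -0.29, -0.827, -0.186], [-0.687, 0.46, -0.562, 1.37], [0.0, 0.0, 0.0, 1.0]]
scene housing 0.56 [126.3, 191.3, 220.1, 316.2] 6923
scene cover 0.83 [126.5, 189.9, 178.1, 299.9] 2913
scene cover 0.62 [294.1, 287.9, 323.1, 313.5] 563
scene rest 0.55 [277.2, 186.9, 347.4, 216.8] 1059
scene rest 0.48 [288.6, 194.2, 299.8, 205.8] 82
scene ball_small_a 0.65 [290.9, 197.2, 301.9, 207.1] 58
scene ball_small_a 0.57 [306.9, 190.9, 316.7, 199.6] 66
scene ball_large 0.42 [323.4, 179.5, 331.9, 190.2] 140
scene tin 0.6 [356.1, 241.1, 386.8, 278.7] 980
scene wrench 0.76 [378.5, 158.4, 418.4, 187.8] 269
scene wrench 0.74 [354.6, 238.8, 388.1, 278.7] 987
scene plug 0.56 [294.8, 283.5, 321.3, 315.6] 625
top 505.51700131947246 320.1748138252818 202.8129379879023 [[-0.012, -1.0, -0.018, 0.128], [-0.995, 0.013, -0.1, 0.63], [0.101, 0.017, -0.995, 1.063], [0.0, 0.0, 0.0, 1.0]]
top housing 0.69 [438.6, 184.4, 510.9, 274.9] 5291
top cover 0.78 [482.7, 182.3, 508.4, 264.9] 1394
top rest 0.71 [255.6, 258.0, 336.5, 291.7] 2117
top ball_small_a 0.57 [315.0, 263.4, 323.0, 277.7] 94
top ball_large 0.54 [262.7, 268.8, 276.7, 284.0] 174
top ball_large 0.21 [254.3, 257.1, 337.1, 290.1] 1912
top tin 0.73 [289.4, 132.5, 317.9, 164.4] 719
top wrench 0.74 [438.9, 184.9, 509.8, 271.1] 5203
top wrench 0.73 [156.4, 232.1, 179.3, 316.9] 771
top plug 0.6 [370.2, 131.7, 392.0, 150.5] 336
```

```bash
python3 -c "
import cv2,numpy as np
a=cv2.imread('pics/top0.png')[110:330,140:540]; cv2.imwrite('pics/t.png',cv2.resize(a,None,fx=2,fy=2,interpolation=2))"
```

```text
(no output)
```

View pics/t.png

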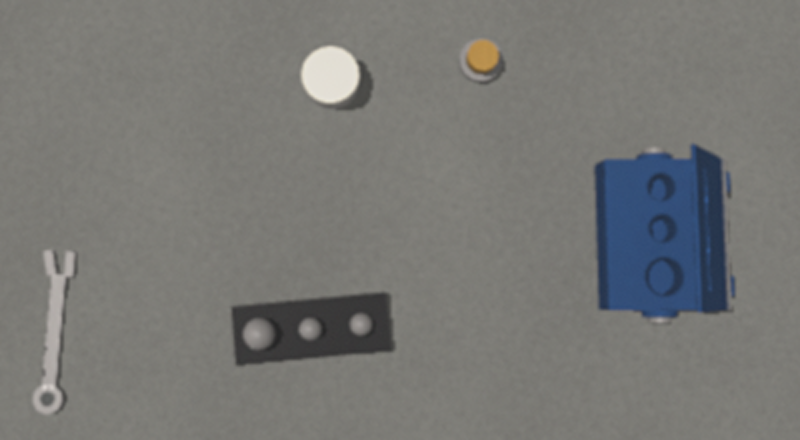

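View pics/scene0.png

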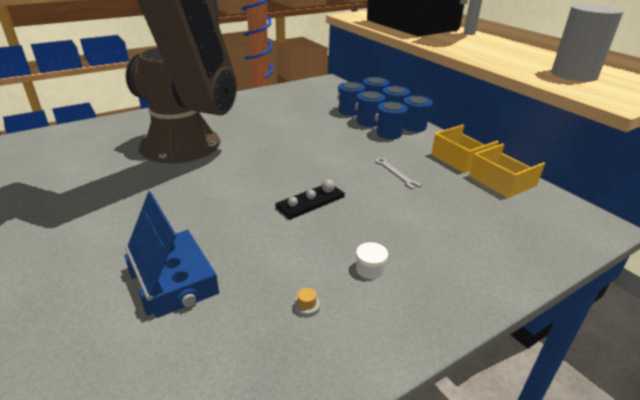

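The top view shows the large ball at px (269,276), small balls at (295,274) and (320,272). Housing is at (473,227), with its large bore nearest the robot, and the cover leans over from the robot's right. The scene view confirms this. The moves can't tilt the tool directly, so I'll test what happens at the reach limit: outward here is -y, the lean the bores need.

```bash
python3 -m handwheel '{"slide":[[0,-1,0],[0,-1,0],[0,-1,0],[0,-1,0]],"yaw":[0,0,0,0],"fingers":[-1,-1,-1,-1]}'; python3 -m handwheel '{"slide":[[0,-1,0],[0,-1,0],[0,-1,0],[0,-1,0],[0,-1,0]],"yaw":[0,0,0,0,0],"fingers":[-1,-1,-1,-1,-1]}'; python3 -c "
from station import monitor as m
import numpy as np
s=m.state();print(np.round(s['joints'],3),np.round(s['tool_rot'],3))"
```

```text
time: 1.4
tcp_pos: [0.2728, -0.7797, 0.2408]
tool_rot: [[-0.944, -0.33, -0.001], [-0.33, 0.944, 0.002], [0.0, 0.003, -1.0]]
force: [0.1, 0.7, -0.7]
opening: 0.0876
grip_force: 0.0
time: 2.02
tcp_pos: [0.3221, -0.9198, 0.2433]
tool_rot: [[-0.944, -0.331, -0.001], [-0.331, 0.944, 0.001], [0.0, 0.001, -1.0]]
force: [0.7, -0.0, 0.4]
opening: 0.0879
grip_force: 0.0
[-1.036  0.972  1.116  0.    -1.715 -0.198] [[-0.944 -0.331 -0.001]
 [-0.331  0.944  0.001]
 [ 0.     0.001 -1.   ]]
```

```bash
python3 -m handwheel '{"slide":[[0,-1,0],[0,-1,0],[0,-1,0],[0,-1,0],[0,-1,0]],"yaw":[0,0,0,0,0],"fingers":[-1,-1,-1,-1,-1]}'; python3 -c "
from station import monitor as m
import numpy as np
s=m.state();print(np.round(s['joints'],3),np.round(s['tool_rot'],3))"
```

```text
time: 2.65
tcp_pos: [0.3391, -0.9683, 0.2103]
tool_rot: [[-0.944, -0.33, 0.016], [-0.33, 0.942, -0.062], [0.006, -0.063, -0.998]]
force: [0.8, 0.2, 0.2]
opening: 0.0881
grip_force: 0.0
[-1.04   1.074  1.251  0.018 -1.687 -0.192] [[-0.944 -0.33   0.016]
 [-0.33   0.942 -0.062]
 [ 0.006 -0.063 -0.998]]
```

```bash
python3 -m handwheel '{"slide":[[0,0.6,0],[0,0.6,0],[0,0.6,0]],"yaw":[0,0,0],"fingers":[-1,-1,-1]}'; python3 -c "
from station import monitor as m
import numpy as np
s=m.state();print(np.round(s['joints'],3),np.round(s['tool_rot'],3))"
```

```text
time: 3.02
tcp_pos: [0.3073, -0.8789, 0.2027]
tool_rot: [[-0.944, -0.33, 0.013], [-0.331, 0.942, -0.055], [0.006, -0.056, -0.998]]
force: [0.4, -1.1, 1.1]
opening: 0.0876
grip_force: 0.0
[-1.02   0.797  0.667  0.019 -1.388 -0.217] [[-0.944 -0.33   0.013]
 [-0.331  0.942 -0.055]
 [ 0.006 -0.056 -0.998]]
```

Unreached poses get captured with a tilt, and it leans the way I need. I'll ratchet it further.

```bash
cat > st.sh <<'E'
python3 -c "
from station import monitor as m
import numpy as np
s=m.state();print(np.round(s['time'],2),np.round(s['tcp_pos'],3),np.round(s['joints'],3),np.round(s['tool_rot'],3).tolist())"
E
python3 -m handwheel '{"slide":[[0,-1,-0.5],[0,-1,-0.5],[0,-1,-0.5],[0,-1,-0.5],[0,-1,-0.5]],"yaw":[0,0,0,0,0],"fingers":[-1,-1,-1,-1,-1]}' >/dev/null; sh st.sh
python3 -m handwheel '{"slide":[[0,-1,-0.5],[0,-1,-0.5],[0,-1,-0.5],[0,-1,-0.5]],"yaw":[0,0,0,0],"fingers":[-1,-1,-1,-1]}' >/dev/null; sh st.sh
python3 -m handwheel '{"slide":[[0,-1,-1],[0,-1,-1],[0,-1,-1],[0,-1,-1]],"yaw":[0,0,0,0],"fingers":[-1,-1,-1,-1]}' >/dev/null; sh st.sh
```

```text
3.65 [ 0.34  -0.969  0.266] [-1.033  1.023  1.252  0.036 -1.681 -0.195] [[-0.944, -0.329, 0.03], [-0.33, 0.936, -0.119], [0.011, -0.123, -0.992]]
4.15 [ 0.344 -0.978  0.294] [-1.028  1.     1.251  0.054 -1.647 -0.197] [[-0.944, -0.327, 0.043], [-0.329, 0.928, -0.176], [0.017, -0.18, -0.983]]
4.65 [ 0.34  -0.962  0.375] [-1.015  0.923  1.251  0.075 -1.667 -0.203] [[-0.944, -0.323, 0.058], [-0.328, 0.915, -0.235], [0.023, -0.24, -0.97]]
```

Tilt is 14° now, gaining about 3.4° per call. I'll swing towards x≈0 while pushing, so the lean points along -y.

```bash
python3 -m handwheel '{"slide":[[1,-0.6,-0.6],[1,-0.6,-0.6],[1,-0.6,-0.6],[1,-0.6,-0.6]],"yaw":[0,0,0,0],"fingers":[-1,-1,-1,-1]}' >/dev/null; sh st.sh
python3 -m handwheel '{"slide":[[1,-0.6,-0.4],[1,-0.6,-0.4],[1,-0.6,-0.4],[1,-0.6,-0.4]],"yaw":[0,0,0,0],"fingers":[-1,-1,-1,-1]}' >/dev/null; sh st.sh
python3 -m handwheel '{"slide":[[1,-0.6,-0.4],[1,-0.6,-0.4],[1,-0.6,-0.4],[1,-0.6,-0.4]],"yaw":[0,0,0,0],"fingers":[-1,-1,-1,-1]}' >/dev/null; sh st.sh
```

```text
5.15 [ 0.214 -0.988  0.427] [-1.144  0.868  1.251  0.063 -1.661 -0.077] [[-0.946, -0.319, 0.062], [-0.323, 0.901, -0.288], [0.036, -0.293, -0.956]]
5.65 [ 0.101 -1.011  0.454] [-1.265  0.841  1.25   0.045 -1.627  0.038] [[-0.947, -0.317, 0.062], [-0.318, 0.884, -0.343], [0.054, -0.345, -0.937]]
6.15 [-0.002 -1.021  0.481] [-1.375  0.815  1.251  0.024 -1.593  0.14 ] [[-0.948, -0.313, 0.055], [-0.308, 0.863, -0.399], [0.078, -0.396, -0.915]]
```

```bash
cat > est.py <<'E'
# pixel <-> world helpers
import numpy as np
def ray(f,u,v):
    E=np.array(f['extrinsics']);R,t=E[:3,:3],E[:3,3]
    d=R.T@np.array([(u-f['cx'])/f['fx'],(v-f['cy'])/f['fy'],1.]); return -R.T@t,d
def atz(f,u,v,z):
    o,d=ray(f,u,v); return o+d*(z-o[2])/d[2]
def proj(f,p):
    E=np.array(f['extrinsics']);q=E[:3,:3]@np.asarray(p)+E[:3,3]
    return np.array([f['fx']*q[0]/q[2]+f['cx'],f['fy']*q[1]/q[2]+f['cy']])
def tri(L):
    A=np.zeros((3,3));b=np.zeros(3)
    for f,u,v in L:
        o,d=ray(f,u,v);d/=np.linalg.norm(d);M=np.eye(3)-np.outer(d,d);A+=M;b+=M@o
    return np.linalg.solve(A,b)
E
python3 - <<'E'
from est import *
from station import eyes
import cv2
f=eyes.grab_frame('top'); g=cv2.resize(f['img'],None,fx=4,fy=4,interpolation=cv2.INTER_CUBIC)
hsv=cv2.cvtColor(g,cv2.COLOR_RGB2HSV)
# bright balls over the dark rest
roi=g[1020:1180,1000:1360].max(2); m=(roi>85).astype(np.uint8)
dark=(roi<60).astype(np.uint8)
print('rest rect',[np.round(x,1) for x in cv2.minAreaRect(cv2.findNonZero(dark|0))])
n,l,s,c=cv2.connectedComponentsWithStats(cv2.morphologyEx((roi>60).astype(np.uint8),cv2.MORPH_OPEN,np.ones((5,5))))
for i in range(1,n):print(s[i],c[i])
v=hsv[...,2][720:1110,1740:2060]; b=(hsv[...,0][720:1110,1740:2060]>95)
cv2.imwrite('pics/h.png',cv2.resize(g[700:1140,1720:2080,::-1],None,fx=1.3,fy=1.3)); cv2.imwrite('pics/r.png',cv2.resize(g[1010:1190,980:1380,::-1],None,fx=1.5,fy=1.5))
E
```

```text
rest rect [array([183.2,  77.4]), array([111. , 307.3]), np.float64(84.8)]
[    0     0   360   160 24355] [173.62135085  82.20500924]
[ 255   42   51   52 2055] [279.84428224  67.86472019]
[  41   53   69   72 3838] [74.64695154 87.78217822]
[ 153   52   51   54 2094] [178.07497612  78.07163324]
```

```bash
python3 -m handwheel '{"slide":[[1,-0.6,-0.4],[1,-0.6,-0.4],[1,-0.6,-0.4],[1,-0.6,-0.4]],"yaw":[0,0,0,0],"fingers":[-1,-1,-1,-1]}' >/dev/null; sh st.sh
python3 -m handwheel '{"slide":[[1,-0.6,-0.4],[1,-0.6,-0.4],[1,-0.6,-0.4],[1,-0.6,-0.4]],"yaw":[0,0,0,0],"fingers":[-1,-1,-1,-1]}' >/dev/null; sh st.sh
python3 -m handwheel '{"slide":[[1,-0.8,-0.4],[1,-0.8,-0.4],[1,-0.8,-0.4],[1,-0.8,-0.4]],"yaw":[0,0,0,0],"fingers":[-1,-1,-1,-1]}' >/dev/null; sh st.sh
```

```text
6.7 [-0.094 -1.021  0.507] [-1.474  0.79   1.251  0.002 -1.558  0.229] [[-0.95, -0.31, 0.042], [-0.295, 0.841, -0.454], [0.105, -0.443, -0.89]]
7.2 [-0.176 -1.013  0.534] [-1.562  0.765  1.251 -0.021 -1.525  0.308] [[-0.951, -0.309, 0.025], [-0.278, 0.816, -0.506], [0.136, -0.488, -0.862]]
7.7 [-0.233 -1.005  0.561] [-1.624  0.743  1.251 -0.034 -1.489  0.36 ] [[-0.951, -0.308, 0.004], [-0.258, 0.79, -0.556], [0.168, -0.53, -0.831]]
```

View pics/h.png

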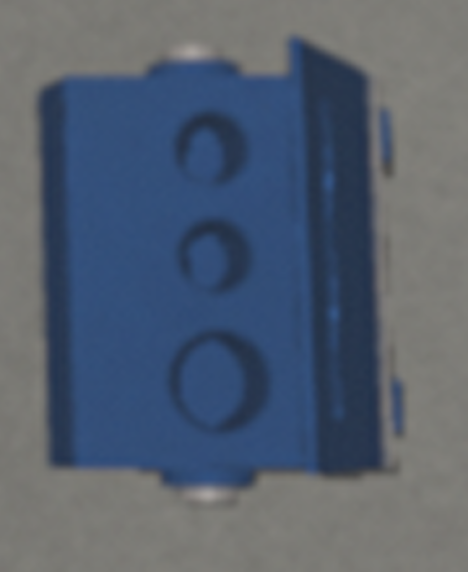

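```bash
cat >> est.py <<'E'
def slide(target,st):
    R=np.array(st['tool_rot']);d=R.T@(np.asarray(target)-np.array(st['tcp_pos']));return np.round(d/0.15,3)
E
python3 - <<'E'
from est import *
from station import eyes,monitor
f=eyes.grab_frame('top'); s=eyes.grab_frame('scene')
B=[atz(f,*p,.05) for p in [(470.2,203.3),(470.6,223.9),(471.5,247.9)]]
print('bores',np.round(B,4)); v=B[2]-B[0]; print('len',np.linalg.norm(v),'hx yaw deg',np.degrees(np.arctan2(v[1],v[0])))
px=[(268.3,276.6),(294.1,274.1),(319.6,271.6)]
for p,z in zip(px,[.03,.024,.024]): print('ball',np.round(atz(f,*p,z),4))
for p,q in zip(px,[(327.7,185),(311.8,195.2),(296,202)]): print('tri',np.round(tri([(f,*p),(s,*q)]),4))
for t in ['plug','tin','wrench']:
    for d in eyes.trace(f,t)[:1]:
        r=d['rect'];print(t,np.round(atz(f,(r[0]+r[2])/2,(r[1]+r[3])/2,.02),3))
st=monitor.state(); print('slide to via',slide([.35,-.6,.45],st))
E
```

```text
bores [[ 0.6243 -0.1982  0.05  ]
 [ 0.5806 -0.1972  0.05  ]
 [ 0.5301 -0.197   0.05  ]]
len 0.09426896653200265 hx yaw deg 179.28239892536143
ball [0.4741 0.2337 0.03  ]
ball [0.4786 0.1786 0.024 ]
ball [0.4833 0.1236 0.024 ]
tri [0.4731 0.2325 0.0277]
tri [0.4784 0.1792 0.0172]
tri [0.4847 0.1263 0.0186]
plug [ 0.767 -0.019  0.02 ]
tin [0.754 0.154 0.02 ]
wrench [0.48  0.454 0.02 ]
slide to via [-4.512  1.329 -0.87 ]
```

```bash
python3 -m handwheel '{"slide":[[-1,0.3,0.3],[-1,0.3,0.3],[-1,0.3,0.3],[-1,0.3,0.3],[-1,0.3,0.3],[-1,0.3,0.3],[-1,0.3,0.3]],"yaw":[-0.2,-0.2,-0.2,-0.2,-0.2,-0.2,-0.2],"fingers":[-1,-1,-1,-1,-1,-1,-1]}' >/dev/null; sh st.sh
python3 -m handwheel '{"slide":[[-0.68,-0.92,-0.35],[-0.68,-0.92,-0.35],[-0.68,-0.92,-0.35],[-0.68,-0.92,-0.35]],"yaw":[0,0,0,0],"fingers":[-1,-1,-1,-1]}' >/dev/null; sh st.sh
```

```text
8.82 [-0.102 -0.956  0.474] [-1.454  0.477  0.537  0.069 -1.046  1.445] [[0.007, -1.0, 0.005], [-0.832, -0.008, -0.555], [0.555, -0.001, -0.832]]
9.32 [ 0.038 -0.839  0.462] [-1.219  0.246  0.105  0.242 -0.881  1.123] [[0.003, -1.0, 0.007], [-0.831, -0.007, -0.556], [0.556, -0.004, -0.831]]
```

```bash
for i in 1 2; do python3 -m handwheel '{"slide":[[-0.68,-0.95,-0.35],[-0.68,-0.95,-0.35],[-0.68,-0.95,-0.35]],"yaw":[0,0,0],"fingers":[-1,-1,-1]}' >/dev/null; done; sh st.sh
python3 -m handwheel '{"slide":[[-0.68,-0.92,-0.35],[-0.68,-0.92,-0.35],[-0.68,-0.92,-0.35]],"yaw":[0,0,0],"fingers":[-1,-1,-1]}' >/dev/null; sh st.sh
```

```text
10.07 [ 0.321 -0.612  0.437] [-0.602  0.04  -0.323  0.601 -0.936  0.306] [[-0.0, -1.0, 0.005], [-0.831, -0.003, -0.556], [0.556, -0.004, -0.831]]
10.45 [ 0.459 -0.497  0.425] [-0.291  0.085 -0.315  0.648 -1.076  0.004] [[0.0, -1.0, 0.005], [-0.831, -0.003, -0.556], [0.556, -0.004, -0.831]]
```

```bash
for i in 1 2; do python3 -m handwheel '{"slide":[[-0.9,-0.02,-0.3],[-0.9,-0.02,-0.3],[-0.9,-0.02,-0.3]],"yaw":[0,0,0],"fingers":[-1,-1,-1]}' >/dev/null; 
python3 - $i <<'E'
import sys,cv2,pickle,numpy as np
from station import eyes,monitor
f=eyes.grab_frame('wrist');n='w'+sys.argv[1];pickle.dump(f,open(n+'.pkl','wb'));cv2.imwrite(f'pics/{n}.png',f['img'][:,:,::-1]);print(np.round(f['extrinsics'],3).tolist(),f['fx'])
from est import *
for p in [[.6243,-.1982,.05],[.5806,-.1972,.05],[.5301,-.197,.05]]:print(proj(f,p))
E
done; sh st.sh
```

```text
[[-1.0, -0.004, -0.003, 0.461], [-0.003, 0.944, -0.331, 0.498], [0.004, -0.331, -0.944, 0.398], [0.0, 0.0, 0.0, 1.0]] 330.80133113469725
[191.48403157 433.83569088]
[225.87671997 434.98104949]
[265.77342854 435.41820256]
[[-1.0, -0.004, -0.004, 0.465], [-0.002, 0.944, -0.33, 0.356], [0.005, -0.33, -0.944, 0.408], [0.0, 0.0, 0.0, 1.0]] 330.80133113469725
[197.37667782 319.52368401]
[230.96755817 320.46855753]
[269.93023346 320.77891583]
11.3 [ 0.464 -0.222  0.349] [ 0.305 -0.028 -0.578  0.59  -1.269 -0.554] [[0.001, -1.0, 0.006], [-0.831, -0.004, -0.556], [0.556, -0.004, -0.831]]
```

```bash
python3 -m handwheel '{"slide":[[-0.9,-0.02,-0.2],[-0.9,-0.02,-0.2],[-0.9,-0.02,-0.2]],"yaw":[0,0,0],"fingers":[-1,-1,-1]}' >/dev/null
python3 - <<'E'
import cv2,pickle,numpy as np
from station import eyes
from est import *
f=eyes.grab_frame('wrist');pickle.dump(f,open('w3.pkl','wb'));w=pickle.load(open('w2.pkl','rb'))
out=[]
for g in (w,f):
    c=[proj(g,p) for p in [[.6243,-.1982,.05],[.5806,-.1972,.05],[.5301,-.197,.05]]]; print(np.round(c,1))
    v0=int(c[1][1])-40;v0=max(0,min(v0,320)); im=cv2.resize(g['img'][v0:v0+80,165:305],None,fx=5,fy=5,interpolation=2)[:,:,::-1].copy(); print(v0)
    im=im[:295]; out.append(im)
cv2.imwrite('pics/w23.png',np.vstack(out))
for p in [[.4741,.2337,.03],[.4786,.1786,.024],[.4833,.1236,.024]]: print(np.round(proj(f,p),1))
cv2.imwrite('pics/w3.png',f['img'][:,:,::-1])
E
sh st.sh
```

```text
[[197.4 319.5]
 [231.  320.5]
 [269.9 320.8]]
280
[[198.3 212.9]
 [232.3 213.7]
 [271.8 214. ]]
173
[312.1 675.5]
[308.3 589.3]
[304.6 518.3]
11.72 [ 0.467 -0.094  0.298] [ 0.586  0.032 -0.605  0.502 -1.318 -0.807] [[0.002, -1.0, 0.005], [-0.831, -0.004, -0.556], [0.556, -0.003, -0.831]]
```

View pics/w23.png

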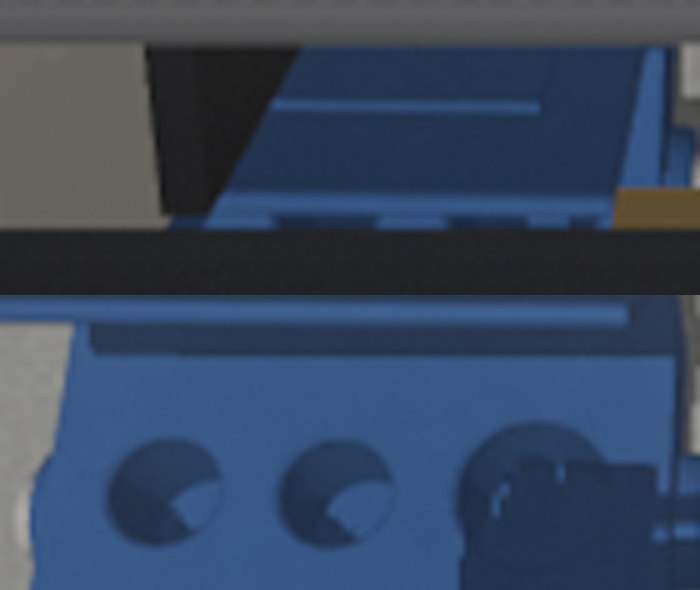

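The second crop matches the predictions: bore a at px (198,212), bore b at (232,212), within about 1 px. On to the rest.

```bash
for i in 1 2 3; do python3 -m handwheel '{"slide":[[-0.93,-0.02,-0.3],[-0.93,-0.02,-0.3],[-0.93,-0.02,-0.3]],"yaw":[0,0,0],"fingers":[-1,-1,-1]}' >/dev/null; done
python3 - <<'E'
import cv2,pickle,numpy as np
from station import eyes
from est import *
f=eyes.grab_frame('wrist');pickle.dump(f,open('w4.pkl','wb'))
for p in [[.4741,.2337,.03],[.4786,.1786,.024],[.4833,.1236,.024]]: print(np.round(proj(f,p),1))
for t in ['ball_large','ball_small_a']:
    for d in eyes.trace(f,t): 
        r=d['rect'];print(t,round(d['confidence'],2),np.round([(r[0]+r[2])/2,(r[1]+r[3])/2,r[2]-r[0],r[3]-r[1]],1))
cv2.imwrite('pics/w4.png',f['img'][:,:,::-1])
E
sh st.sh
```

```text
[322.4 191.5]
[318.1 144.8]
[314.  100.9]
ball_large 0.56 [325.4 188.4  36.1  38. ]
ball_small_a 0.78 [315.8  99.2  18.9  22.5]
ball_small_a 0.78 [319.1 140.4  26.8  23.7]
13.0 [0.475 0.327 0.178] [ 1.104  0.502 -0.164  0.258 -1.447 -1.207] [[-0.0, -1.0, 0.004], [-0.831, -0.002, -0.557], [0.557, -0.003, -0.831]]
```

View pics/w4.png

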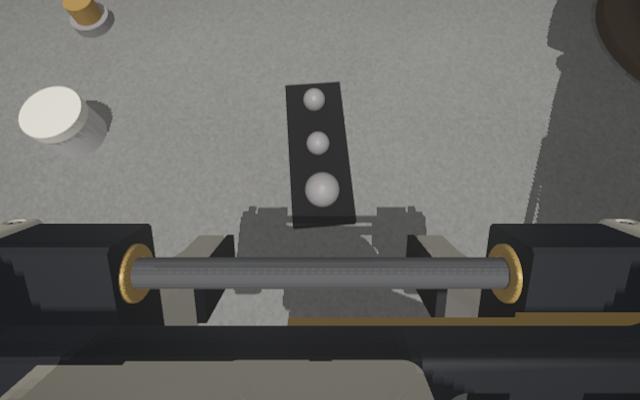

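Run:
```python
import pickle
from est import *
from station import eyes,monitor
w=pickle.load(open('w4.pkl','rb'));f=eyes.grab_frame('top');st=monitor.state()
for p,q,z in zip([(268.3,276.6),(294.1,274.1),(319.6,271.6)],[(322.3,190),(318.2,142.7),(314,99.2)],[.03,.024,.024]):
    print(np.round(tri([(f,*p),(w,*q)]),4),np.round(atz(w,*q,z),4))
print(slide([.475,.2365,.036],st))
```

```text
[0.4742 0.2333 0.0329] [0.4742 0.2322 0.03  ]
[0.4786 0.1783 0.028 ] [0.4785 0.1761 0.024 ]
[0.4833 0.1235 0.0269] [0.4834 0.1213 0.024 ]
[-0.033  0.002  1.124]
```

```bash
python3 -m handwheel '{"slide":[[-0.02,0,0.4],[-0.02,0,0.8],[-0.02,0,1],[-0.02,0,1]],"yaw":[0,0,0,0],"fingers":[-1,-1,-1,-1]}'
python3 -m handwheel '{"slide":[[0,0.01,0.12],[0,0.01,0.12],[0,0.01,0.12],[0,0.01,0.12],[0,0.01,0.12],[0,0.01,0.12],[0,0.01,0.12],[0,0.01,0.12]],"yaw":[0,0,0,0,0,0,0,0],"fingers":[-1,-1,0.2,1,1,1,1,1]}' 15
```

```text
time: 13.55
tcp_pos: [0.4745, 0.2431, 0.0523]
tool_rot: [[-0.002, -1.0, 0.002], [-0.83, 0.001, -0.558], [0.558, -0.002, -0.83]]
force: [-0.0, 0.2, 1.2]
opening: 0.0876
grip_force: 0.0
time: 14.55
tcp_pos: [0.4737, 0.2366, 0.0374]
tool_rot: [[-0.0, -1.0, 0.005], [-0.831, -0.003, -0.556], [0.556, -0.004, -0.831]]
force: [4.6, 0.3, 3.0]
opening: 0.033
grip_force: 9.2
```

```bash
python3 -m handwheel '{"slide":[[0.05,0,-0.07],[0.23,0,-0.35],[0.23,0,-0.35]],"yaw":[0,0,0],"fingers":[1,1,1]}'
for i in 1 2 3; do python3 -m handwheel '{"slide":[[0.76,-0.125,0.31],[0.76,-0.125,0.31],[0.76,-0.125,0.31]],"yaw":[0,0,0],"fingers":[1,1,1]}'; done
python3 - <<'E'
from est import *
from station import eyes,monitor
print(slide([.530,-.1925,.0725],monitor.state()))
f=eyes.grab_frame('wrist')
import cv2;cv2.imwrite('pics/w5.png',f['img'][:,:,::-1])
for t in ['ball_large']:
    for d in eyes.trace(f,t): 
        r=d['rect'];print(t,round(d['confidence'],2),np.round([(r[0]+r[2])/2,(r[1]+r[3])/2,r[2]-r[0],r[3]-r[1]],1))
E
```

```text
time: 14.92
tcp_pos: [0.4746, 0.2389, 0.1036]
tool_rot: [[-0.002, -1.0, 0.008], [-0.834, -0.003, -0.551], [0.551, -0.008, -0.834]]
force: [0.9, 0.5, -2.3]
opening: 0.0331
grip_force: 15.0
time: 15.3
tcp_pos: [0.4911, 0.1124, 0.1257]
tool_rot: [[-0.004, -1.0, 0.002], [-0.831, 0.002, -0.556], [0.556, -0.003, -0.831]]
force: [0.1, 1.2, -1.3]
opening: 0.0328
grip_force: 15.0
time: 15.68
tcp_pos: [0.5101, -0.0074, 0.1503]
tool_rot: [[-0.004, -1.0, 0.002], [-0.831, 0.002, -0.556], [0.556, -0.004, -0.831]]
force: [0.4, 0.5, -1.9]
opening: 0.0331
grip_force: 15.0
time: 16.05
tcp_pos: [0.5293, -0.1274, 0.175]
tool_rot: [[-0.005, -1.0, 0.002], [-0.831, 0.003, -0.556], [0.556, -0.004, -0.831]]
force: [-0.0, -0.2, -2.2]
opening: 0.0328
grip_force: 15.0
[-0.019 -0.003  0.809]
ball_large 0.63 [322.5 254.6  68.3  69.3]
```

View pics/w5.png

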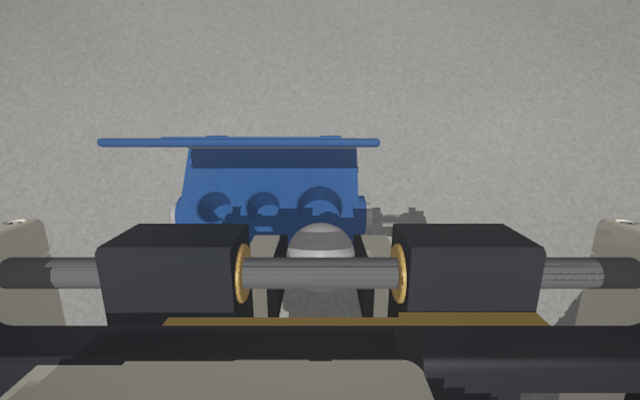

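Run:
```python
from est import *
from station import eyes
import cv2
f=eyes.grab_frame('wrist')
S=6;u0,v0=180,175
im=cv2.resize(f['img'][v0:v0+65,u0:u0+130,::-1],None,fx=S,fy=S,interpolation=2)
h=np.radians(179.4);hx=np.array([np.cos(h),np.sin(h),0]);L=np.array([.530,-.1965,.05])
for dx,r in [(0,.02),(-.051,.0145),(-.095,.0145)]:
    c=L+hx*dx
    P=[(proj(f,c+r*np.array([np.cos(t),np.sin(t),0]))-[u0,v0]+.5)*S for t in np.linspace(0,6.3,40)]
    cv2.polylines(im,[np.int32(P)],False,(0,255,255),1)
cv2.imwrite('pics/w6.png',im)
print(proj(f,L)-proj(f,L+[0,.002,0]),proj(f,L)-proj(f,L+[.002,0,0]))
```

```text
[-0.00263674 -2.1270484 ] [ 2.24035425 -0.00275595]
```

View pics/w6.png

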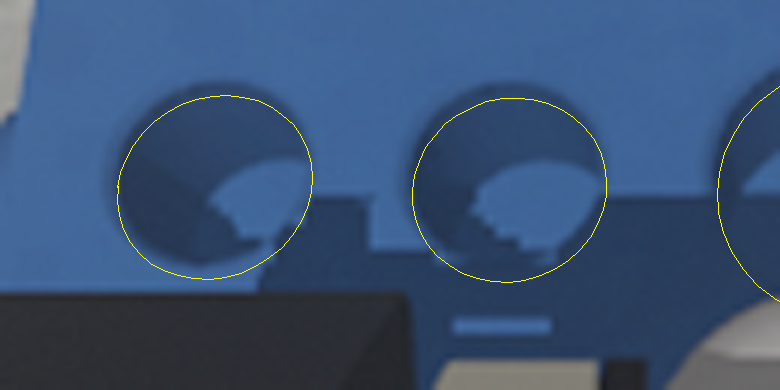

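```bash
python3 -m handwheel '{"slide":[[0,0,0.3],[0,0,0.6],[-0.01,-0.005,0.7],[-0.01,-0.005,0.75],[-0.01,-0.005,0.75]],"yaw":[0,0,0,0,0],"fingers":[1,1,1,1,1]}'
python3 -m handwheel '{"slide":[[0,0,0.035],[0,0,0.065],[0,0,0.065]],"yaw":[0,0,0],"fingers":[1,1,1]}'
```

```text
time: 16.82
tcp_pos: [0.5318, -0.1852, 0.0801]
tool_rot: [[0.001, -1.0, 0.005], [-0.831, -0.003, -0.556], [0.556, -0.004, -0.831]]
force: [0.3, 0.4, -1.7]
opening: 0.033
grip_force: 15.0
time: 17.2
tcp_pos: [0.5313, -0.1915, 0.0722]
tool_rot: [[-0.001, -1.0, 0.005], [-0.831, -0.002, -0.556], [0.556, -0.004, -0.831]]
force: [0.0, -0.1, -0.4]
opening: 0.0328
grip_force: 15.0
```

```bash
python3 -m handwheel '{"slide":[[0.014,0.008,0.009],[0.014,0.008,0.009],[0.014,0.008,0.009],[0.014,0.008,0.009],[0.014,0.008,0.009],[0.014,0.008,0.009]],"yaw":[0,0,0,0,0,0],"fingers":[1,1,1,-0.2,-0.2,-0.2]}'
python3 -m handwheel '{"slide":[[0,0,-0.3],[0,0,-0.7],[0,0,-0.8]],"yaw":[0,0,0],"fingers":[-0.2,-0.2,-0.2]}'
python3 - <<'E'
from est import *
from station import eyes,monitor
import cv2
f=eyes.grab_frame('top');cv2.imwrite('pics/t7.png',cv2.resize(f['img'][170:290,250:520,::-1],None,fx=3,fy=3,interpolation=2)[:,:800]);
for d in eyes.trace(f,'ball_large'): print(d['confidence'],d['rect'])
st=monitor.state()
print(slide([.4786,.1815,.031],st),st['tcp_pos'])
E
```

```text
time: 17.95
tcp_pos: [0.5303, -0.1939, 0.0723]
tool_rot: [[-0.0, -1.0, 0.005], [-0.831, -0.002, -0.556], [0.556, -0.004, -0.831]]
force: [-0.5, 0.5, -0.3]
opening: 0.0517
grip_force: 0.0
time: 18.32
tcp_pos: [0.5315, -0.1246, 0.1748]
tool_rot: [[-0.001, -1.0, 0.01], [-0.832, -0.005, -0.554], [0.554, -0.009, -0.832]]
force: [0.6, 0.4, -0.1]
opening: 0.0525
grip_force: 0.0
0.51 [463.5, 239.7, 476.5, 256.2]
0.5 [483.3, 183.1, 503.3, 267.0]
[-2.23   0.346 -0.351] [ 0.5307399  -0.12579811  0.17327804]
```

View pics/t7.png

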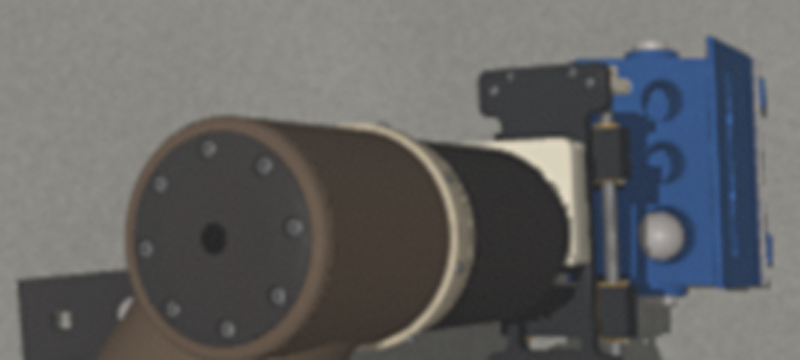

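Large ball is seated in its bore, at px (471,249). Now the middle small ball.

```bash
for i in 1 2 3; do python3 -m handwheel '{"slide":[[-0.74,0.115,-0.35],[-0.74,0.115,-0.35],[-0.74,0.115,-0.35]],"yaw":[0,0,0],"fingers":[-0.2,-0.2,-0.2]}' >/dev/null; done
python3 - <<'E'
from est import *
from station import monitor
st=monitor.state()
print(slide([.4786,.1814,.0356],st),st['tcp_pos'],st['tool_rot'])
E
```

```text
[ 0.019 -0.003  0.656] [0.47760154 0.23857479 0.11574547] [[ 0.00134358 -0.99998582  0.00515264]
 [-0.83023033 -0.00398765 -0.55740622]
 [ 0.55741886 -0.00352896 -0.83022392]]
```

```bash
python3 -m handwheel '{"slide":[[0.02,0,0.3],[0.02,0,0.55],[0.02,0,0.6],[0.02,0,0.6]],"yaw":[0,0,0,0],"fingers":[-0.2,-0.2,-0.2,-0.2]}'
python3 - <<'E'
from est import *
from station import monitor
st=monitor.state()
print(slide([.4786,.1814,.0356],st))
E
```

```text
time: 20.05
tcp_pos: [0.4781, 0.1834, 0.0446]
tool_rot: [[-0.001, -1.0, 0.004], [-0.831, -0.001, -0.557], [0.557, -0.004, -0.831]]
force: [0.0, -0.1, -0.3]
opening: 0.0526
grip_force: 0.0
[-0.022 -0.003  0.057]
```

```bash
python3 -m handwheel '{"slide":[[-0.02,0,0.055],[-0.02,0,0.055],[-0.02,0,0.055],[-0.02,0,0.055],[-0.02,0,0.055],[-0.02,0,0.055],[-0.02,0,0.055]],"yaw":[0,0,0,0,0,0,0],"fingers":[-0.2,-0.2,1,1,1,1,1]}' 15
```

```text
time: 20.92
tcp_pos: [0.478, 0.1827, 0.0361]
tool_rot: [[-0.0, -1.0, 0.005], [-0.831, -0.003, -0.556], [0.556, -0.005, -0.831]]
force: [0.7, 0.8, 2.6]
opening: 0.0229
grip_force: 15.0
```

```bash
python3 -m handwheel '{"slide":[[0.05,0,-0.07],[0.23,0,-0.35],[0.23,0,-0.35]],"yaw":[0,0,0],"fingers":[1,1,1]}' >/dev/null
for i in 1 2; do python3 -m handwheel '{"slide":[[0.99,-0.34,0.37],[0.99,-0.34,0.37],[0.99,-0.34,0.37],[0.99,-0.34,0.37]],"yaw":[0,0,0,0],"fingers":[1,1,1,1]}' | grep -A9 -E "tcp|open|grip"; done
python3 - <<'E'
from est import *
from station import monitor
st=monitor.state()
print(slide([.581,-.1929,.072],st))
E
```

```text
tcp_pos: [0.5281, 0.026, 0.1359]
tool_rot: [[-0.004, -1.0, 0.002], [-0.831, 0.002, -0.556], [0.556, -0.004, -0.831]]
force: [-1.0, 1.1, -1.6]
opening: 0.0232
grip_force: 15.0
tcp_pos: [0.5797, -0.1273, 0.1722]
tool_rot: [[-0.004, -1.0, 0.003], [-0.831, 0.001, -0.556], [0.556, -0.005, -0.831]]
force: [0.3, 0.4, 0.3]
opening: 0.0227
grip_force: 15.0
[-0.007 -0.006  0.799]
```

```bash
python3 -m handwheel '{"slide":[[0,0,0.3],[0,0,0.6],[-0.01,-0.005,0.7],[-0.01,-0.005,0.74],[-0.01,-0.005,0.74]],"yaw":[0,0,0,0,0],"fingers":[1,1,1,1,1]}'
python3 - <<'E'
from est import *
from station import monitor
st=monitor.state()
print(slide([.581,-.1929,.072],st))
E
```

```text
time: 22.92
tcp_pos: [0.5814, -0.1853, 0.0789]
tool_rot: [[0.0, -1.0, 0.005], [-0.831, -0.003, -0.556], [0.556, -0.004, -0.831]]
force: [-0.2, 1.4, 0.1]
opening: 0.023
grip_force: 15.0
[0.017 0.003 0.066]
```

```bash
python3 -m handwheel '{"slide":[[0.017,0,0.035],[0.017,0.003,0.066],[0.017,0.003,0.066],[0.017,0.003,0.066],[0.017,0.003,0.066],[0.017,0.003,0.066],[0.017,0.003,0.066]],"yaw":[0,0,0,0,0,0,0],"fingers":[1,1,1,1,-0.2,-0.2,-0.2]}'
python3 -m handwheel '{"slide":[[0,0,-0.3],[0,0,-0.7],[0,0,-0.8]],"yaw":[0,0,0],"fingers":[-0.2,-0.2,-0.2]}'
python3 - <<'E'
from est import *
from station import eyes,monitor
import cv2
f=eyes.grab_frame('top');cv2.imwrite('pics/t8.png',cv2.resize(f['img'][170:290,250:520,::-1],None,fx=3,fy=3,interpolation=2)[:,:800]);
for d in eyes.trace(f,'ball_small_a'): print(d['confidence'],d['rect'])
c=cv2.cvtColor(f['img'],cv2.COLOR_RGB2HSV)[195:260,455:482]; print('unsaturated px rows',np.where((c[...,1]<60).sum(1)>2)[0]+195)
st=monitor.state()
print(slide([.4834,.237-.055,.1187],st),st['tcp_pos'])
E
```

```text
time: 23.8
tcp_pos: [0.5808, -0.1934, 0.0721]
tool_rot: [[-0.0, -1.0, 0.005], [-0.831, -0.002, -0.556], [0.556, -0.004, -0.831]]
force: [-0.7, 0.9, 0.5]
opening: 0.0468
grip_force: 0.0
time: 24.18
tcp_pos: [0.5822, -0.1243, 0.1748]
tool_rot: [[-0.001, -1.0, 0.01], [-0.832, -0.005, -0.554], [0.554, -0.009, -0.832]]
force: [0.4, 0.2, 0.4]
opening: 0.0527
grip_force: 0.0
0.39 [463.4, 218.2, 476.1, 228.3]
unsaturated px rows [195 196 197 198 199 202 203 219 220 221 222 223 224 225 226 227 228 229
 235 236 237 238 239 240 241 242 243 244 245 246 247 248 249 250 251 252
 253 254 255 256]
[-1.906  0.647 -0.84 ] [ 0.58130344 -0.12540413  0.17319868]
```

```bash
for i in 1 2; do python3 -m handwheel '{"slide":[[-0.95,0.32,-0.42],[-0.95,0.32,-0.42],[-0.95,0.32,-0.42],[-0.95,0.32,-0.42]],"yaw":[0,0,0,0],"fingers":[-0.2,-0.2,-0.2,-0.2]}' >/dev/null; done
python3 -m handwheel '{"slide":[[0.01,0,0.3],[0.01,0,0.55],[0.01,0,0.6],[0.01,0,0.6]],"yaw":[0,0,0,0],"fingers":[-0.2,-0.2,-0.2,-0.2]}'
python3 - <<'E'
from est import *
from station import monitor
st=monitor.state()
print(slide([.483,.1274,.0358],st))
E
```

```text
time: 25.78
tcp_pos: [0.4845, 0.1275, 0.0438]
tool_rot: [[-0.001, -1.0, 0.004], [-0.831, -0.001, -0.557], [0.557, -0.004, -0.831]]
force: [0.5, 0.7, 0.1]
opening: 0.0526
grip_force: 0.0
[-0.029  0.01   0.045]
```

```bash
python3 -m handwheel '{"slide":[[-0.03,0.01,0.045],[-0.03,0.01,0.045],[-0.03,0.01,0.045],[-0.03,0.01,0.045],[-0.03,0.01,0.045],[-0.03,0.01,0.045],[-0.03,0.01,0.045]],"yaw":[0,0,0,0,0,0,0],"fingers":[-0.2,-0.2,1,1,1,1,1]}' 15
python3 -m handwheel '{"slide":[[0.05,0,-0.07],[0.23,0,-0.35],[0.23,0,-0.35]],"yaw":[0,0,0],"fingers":[1,1,1]}'
```

```text
time: 26.65
tcp_pos: [0.4828, 0.1288, 0.0357]
tool_rot: [[-0.0, -1.0, 0.005], [-0.831, -0.002, -0.556], [0.556, -0.004, -0.831]]
force: [0.7, 0.0, 1.1]
opening: 0.0231
grip_force: 15.0
time: 27.02
tcp_pos: [0.4837, 0.1308, 0.1016]
tool_rot: [[-0.002, -1.0, 0.008], [-0.834, -0.003, -0.552], [0.552, -0.008, -0.834]]
force: [-0.4, 0.5, -0.2]
opening: 0.0228
grip_force: 15.0
```

```bash
for i in 1 2; do python3 -m handwheel '{"slide":[[0.84,-0.47,0.27],[0.84,-0.47,0.27],[0.84,-0.47,0.27],[0.84,-0.47,0.27]],"yaw":[0,0,0,0],"fingers":[1,1,1,1]}' >/dev/null; done
python3 - <<'E'
from est import *
from station import monitor
st=monitor.state()
print(slide([.625,-.1926,.0718],st),st['tcp_pos'],st['opening'])
E
```

```text
[ 0.    -0.006  0.801] [ 0.62361262 -0.12577558  0.17170494] 0.022680021589288394
```

```bash
python3 -m handwheel '{"slide":[[0,0,0.3],[0,0,0.6],[0,-0.006,0.7],[0,-0.006,0.74],[0,-0.006,0.74]],"yaw":[0,0,0,0,0],"fingers":[1,1,1,1,1]}'
python3 - <<'E'
from est import *
from station import monitor
st=monitor.state()
print(slide([.625,-.1926,.0718],st))
E
```

```text
time: 28.65
tcp_pos: [0.6258, -0.1859, 0.0802]
tool_rot: [[-0.0, -1.0, 0.006], [-0.831, -0.003, -0.556], [0.556, -0.005, -0.831]]
force: [-0.1, 0.3, 0.3]
opening: 0.0223
grip_force: 15.0
[0.006 0.006 0.071]
```

```bash
python3 -m handwheel '{"slide":[[0.006,0,0.035],[0.006,0.006,0.07],[0.006,0.006,0.07],[0.006,0.006,0.07],[0.006,0.006,0.07],[0.006,0.006,0.07],[0.006,0.006,0.07]],"yaw":[0,0,0,0,0,0,0],"fingers":[1,1,1,1,-0.2,-0.2,-0.2]}'
python3 -m handwheel '{"slide":[[0,0,-0.3],[0,0,-0.7],[0,0,-0.9],[0,0,-0.9]],"yaw":[0,0,0,0],"fingers":[-0.2,-0.2,1,1]}'
python3 - <<'E'
from est import *
from station import eyes,monitor
import cv2
f=eyes.grab_frame('top');cv2.imwrite('pics/t9.png',cv2.resize(f['img'][170:290,430:530,::-1],None,fx=5,fy=5,interpolation=2))
print(monitor.state()['tcp_pos'])
E
```

```text
time: 29.52
tcp_pos: [0.6243, -0.1933, 0.0713]
tool_rot: [[-0.0, -1.0, 0.005], [-0.831, -0.002, -0.556], [0.556, -0.004, -0.831]]
force: [-0.0, 0.1, -0.0]
opening: 0.0471
grip_force: 0.0
time: 30.02
tcp_pos: [0.6252, -0.1163, 0.1858]
tool_rot: [[-0.001, -1.0, 0.01], [-0.832, -0.004, -0.555], [0.555, -0.008, -0.832]]
force: [-0.2, -0.6, -0.7]
opening: 0.0379
grip_force: 0.0
[ 0.62412124 -0.1173553   0.1842384 ]
```

View pics/t9.png

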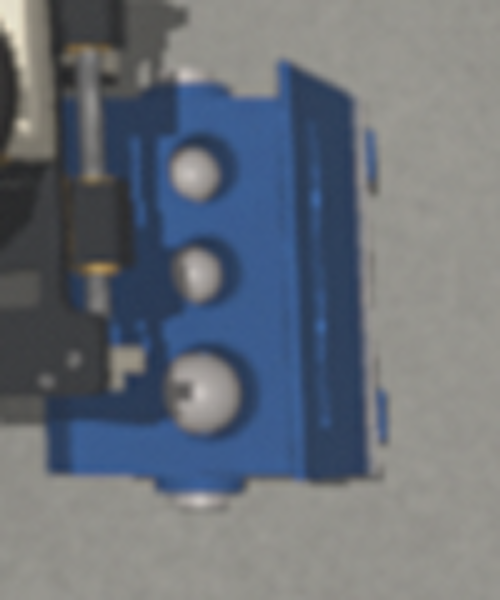

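All three balls sit in their bores. To shut the cover I'll hook the closed fingertips over its outer face near the free edge and follow the hinge arc.

```bash
cat > arc.py <<'E'
from est import *
def tcp(phi,r=.116,g=0.0):
    H=np.array([.575,-.2595,.053]);u=np.array([0,np.cos(phi),np.sin(phi)]);n=np.array([0,-np.sin(phi),np.cos(phi)])
    sup=.0079*np.sin(phi)+.0053*np.cos(phi)
    return H+r*u+(.0025+sup+g)*n+np.array([0,.0095,.0141])
E
python3 - <<'E'
from arc import *
from station import monitor
st=monitor.state();s=dict(st)
A=np.array([.575,-.15,.235]);B=tcp(1.1,.116,.012)+[0,-.004,.03];C=tcp(1.1,.116,.004)
for t in (A,B,C): print(np.round(t,3),slide(t,s)); s['tcp_pos']=t
s['tcp_pos']=C
for p in [1.0,.85,.7,.55,.4]: print(p,slide(tcp(p),s))
s['tcp_pos']=tcp(.4)
for p in [.3,.2,.1,.03,0]: print(p,slide(tcp(p),s))
E
```

```text
[ 0.575 -0.15   0.235] [ 0.369  0.326 -0.163]
[ 0.575 -0.223  0.211] [0.316 0.003 0.4  ]
[ 0.575 -0.212  0.178] [-0.186  0.001  0.145]
1.0 [-0.103 -0.    -0.016]
0.85 [-0.22  -0.    -0.022]
0.7 [-0.337  0.    -0.009]
0.55 [-0.453  0.     0.022]
0.4 [-0.563  0.001  0.071]
0.3 [-0.069  0.     0.042]
0.2 [-0.134  0.001  0.092]
0.1 [-0.194  0.001  0.149]
0.03 [-0.232  0.001  0.192]
0 [-0.247  0.002  0.212]
```

```bash
python3 -m handwheel '{"slide":[[0.37,0.325,-0.16],[0.37,0.325,-0.16],[0.37,0.325,-0.16]],"yaw":[0,0,0],"fingers":[1,1,1]}' >/dev/null
python3 -m handwheel '{"slide":[[0.32,0,0.4],[0.32,0,0.4],[0.32,0,0.4]],"yaw":[0,0,0],"fingers":[1,1,1]}'
python3 - <<'E'
from arc import *
from station import monitor
st=monitor.state();s=dict(st)
C=tcp(1.1,.116,.004);print(slide(C,s))
E
```

```text
time: 30.82
tcp_pos: [0.5746, -0.2254, 0.2094]
tool_rot: [[-0.001, -1.0, 0.002], [-0.831, -0.0, -0.556], [0.556, -0.002, -0.831]]
force: [-0.1, -0.4, 0.3]
opening: 0.0003
grip_force: 0.0
[-0.194 -0.002  0.124]
```

```bash
python3 -m handwheel '{"slide":[[0,0,0.12],[-0.1,0,0.12],[-0.19,0,0.125],[-0.19,0,0.125]],"yaw":[0,0,0,0],"fingers":[1,1,1,1]}'
python3 -m handwheel '{"slide":[[-0.05,0,-0.01],[-0.1,0,-0.015],[-0.16,0,-0.02],[-0.22,0,-0.02]],"yaw":[0,0,0,0],"fingers":[1,1,1,1]}'
```

```text
time: 31.32
tcp_pos: [0.5756, -0.2096, 0.179]
tool_rot: [[0.002, -1.0, 0.005], [-0.831, -0.004, -0.556], [0.556, -0.003, -0.831]]
force: [0.2, -1.0, 0.2]
opening: 0.0002
grip_force: 0.0
time: 31.82
tcp_pos: [0.575, -0.1816, 0.1634]
tool_rot: [[-0.001, -1.0, 0.005], [-0.831, -0.002, -0.556], [0.556, -0.004, -0.831]]
force: [-0.1, -2.1, 0.2]
opening: 0.0008
grip_force: 0.6
```

```bash
python3 -m handwheel '{"slide":[[-0.06,0,0.005],[-0.12,0,0.013],[-0.18,0,0.028],[-0.23,0,0.044],[-0.29,0,0.07],[-0.34,0,0.095]],"yaw":[0,0,0,0,0,0],"fingers":[1,1,1,1,1,1]}'
python3 - <<'E'
from arc import *
from station import monitor
s=dict(monitor.state())
for p in [.3,.2,.1,.03,0]: print(p,slide(tcp(p),s))
E
```

```text
time: 32.58
tcp_pos: [0.5752, -0.1472, 0.1228]
tool_rot: [[-0.0, -1.0, 0.005], [-0.831, -0.002, -0.556], [0.556, -0.004, -0.831]]
force: [-0.0, -0.9, 0.8]
opening: 0.0004
grip_force: 0.5
0.3 [-0.073  0.002  0.048]
0.2 [-0.138  0.002  0.097]
0.1 [-0.197  0.002  0.154]
0.03 [-0.235  0.002  0.197]
0 [-0.251  0.002  0.217]
```

```bash
python3 -m handwheel '{"slide":[[-0.035,0,0.025],[-0.07,0,0.048],[-0.1,0,0.07],[-0.138,0,0.097],[-0.168,0,0.125],[-0.197,0,0.154],[-0.197,0,0.154]],"yaw":[0,0,0,0,0,0,0],"fingers":[1,1,1,1,1,1,1]}'
python3 - <<'E'
from arc import *
from station import monitor
s=dict(monitor.state())
for p in [.03,0,-.03]: print(p,slide(tcp(p),s))
E
```

```text
time: 33.45
tcp_pos: [0.5751, -0.1358, 0.0872]
tool_rot: [[0.0, -1.0, 0.004], [-0.831, -0.002, -0.556], [0.556, -0.003, -0.831]]
force: [0.6, -0.1, 0.3]
opening: 0.0006
grip_force: 0.0
0.03 [-0.04   0.001  0.042]
0 [-0.056  0.001  0.062]
-0.03 [-0.07   0.001  0.082]
```

```bash
python3 -m handwheel '{"slide":[[-0.02,0,0.02],[-0.04,0,0.042],[-0.056,0,0.062],[-0.056,0,0.062],[-0.056,0,0.062]],"yaw":[0,0,0,0,0],"fingers":[1,1,1,1,1]}'
python3 - <<'E'
from est import *
from station import eyes
import cv2
f=eyes.grab_frame('scene');cv2.imwrite('pics/s10.png',cv2.resize(f['img'][170:340,90:260,::-1],None,fx=3.5,fy=3.5,interpolation=2))
E
```

```text
time: 34.08
tcp_pos: [0.5753, -0.134, 0.0753]
tool_rot: [[-0.0, -1.0, 0.005], [-0.831, -0.002, -0.556], [0.556, -0.004, -0.831]]
force: [-0.4, -0.1, -0.3]
opening: 0.0005
grip_force: 0.0
```

View pics/s10.png

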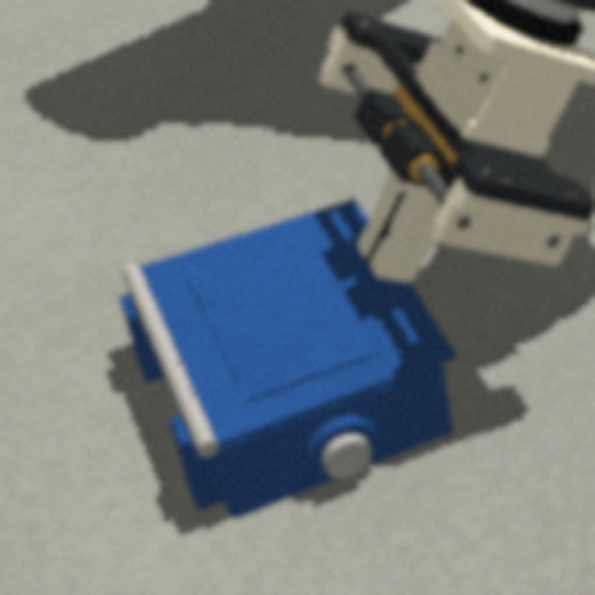

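The cover looks flat on the housing. I'll press down gently until I feel contact, to be sure it's fully shut.

```bash
python3 -m handwheel '{"slide":[[-0.004,0,0.006],[-0.008,0,0.012],[-0.008,0,0.012]],"yaw":[0,0,0],"fingers":[1,1,1]}' | grep -E "tcp|force"
python3 -m handwheel '{"slide":[[-0.004,0,0.006],[-0.008,0,0.012],[-0.008,0,0.012]],"yaw":[0,0,0],"fingers":[1,1,1]}'| grep -E "tcp|force"
```

```text
tcp_pos: [0.5756, -0.1341, 0.0742]
force: [-3.5, 2.5, 9.2]
grip_force: 4.4
tcp_pos: [0.5758, -0.1342, 0.0735]
force: [-7.8, 7.0, 21.3]
grip_force: 10.7
```

```bash
python3 -m handwheel '{"slide":[[0.05,0,-0.08],[0.1,0,-0.5],[0.1,0,-0.9],[0.1,0,-0.9]],"yaw":[0,0,0,0],"fingers":[1,1,1,1]}'
python3 - <<'E'
from est import *
from station import eyes
import cv2
f=eyes.grab_frame('top');s=eyes.grab_frame('scene')
E=np.array([.575,-.1295,.053])
a=cv2.resize(f['img'][170:290,430:530,::-1],None,fx=4,fy=4,interpolation=2);b=cv2.resize(s['img'][180:330,110:240,::-1],None,fx=3.2,fy=3.2,interpolation=2)
# expected outline of the shut plate's top face
P=[np.array([.575+sx*.08,y,.0555]) for sx,y in [(1,-.2595),(1,-.1295),(-1,-.1295),(-1,-.2595)]]
cv2.polylines(b,[np.int32([(proj(s,p)-[110,180]+.5)*3.2 for p in P])],True,(0,255,255),1)
cv2.imwrite('pics/e.png',np.hstack([a,b]))if 0 else cv2.imwrite('pics/e.png',np.hstack([a,b[:480]]))
for fr,n in ((f,'top'),(s,'scene')):
  for t in ['tin','wrench','plug']:
    for d in eyes.trace(fr,t)[:2]: print(n,t,round(d['confidence'],2),d['rect'])
E
```

```text
time: 35.38
tcp_pos: [0.5774, -0.0681, 0.1956]
tool_rot: [[-0.002, -1.0, 0.013], [-0.833, -0.006, -0.553], [0.553, -0.011, -0.833]]
force: [-0.7, 0.0, 0.3]
opening: 0.0007
grip_force: 0.0
top tin 0.63 [288.4, 134.1, 318.0, 162.4]
top wrench 0.67 [158.8, 236.0, 176.4, 313.6]
top plug 0.64 [369.3, 130.3, 392.1, 150.2]
scene tin 0.82 [355.8, 240.3, 387.4, 279.7]
scene wrench 0.81 [377.5, 158.1, 421.4, 187.9]
scene wrench 0.17 [125.0, 227.9, 220.3, 301.2]
scene plug 0.76 [296.7, 288.2, 321.0, 314.5]
```

View pics/e.png

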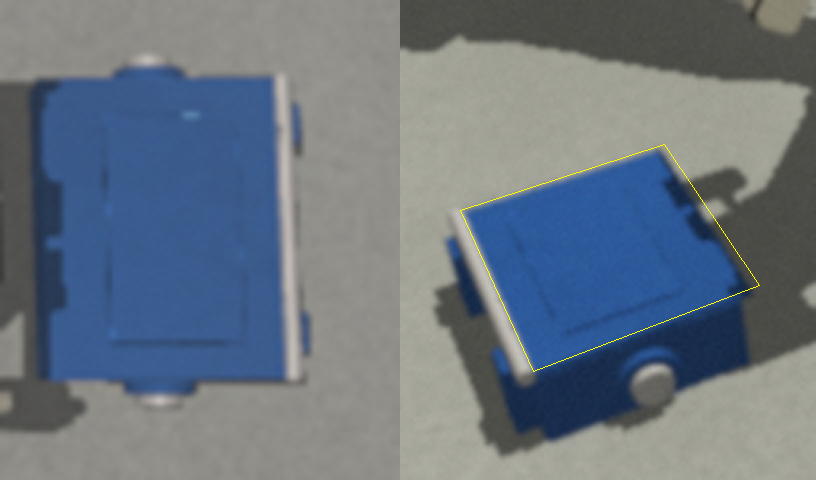

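The cover's outline lies flat on the housing, within the calibration error of the predicted shut outline. The tin, wrench and plug haven't moved, and the arm is clear.

```bash
python3 -c "
from station import arm
print(arm.job_done())"
```

```text
the job is handed in; nothing more can be done
None
```

All three balls are in their matching bores, the cover is shut, the tin, wrench and plug have not moved, and I handed the job in at about 36 s (no verdict came back).

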